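Rock the tight stopper out of the sample cell

ROBOT

A 7-joint arm with a two-finger parallel gripper is mounted at the origin on a cart in front of the work surface, level with it; the furniture and walls round the work are solid. World frame = base frame: x ahead of the robot, y to its left, z up, the work surface at z = 0. Lengths are in mm, angles in rad, forces in N, time in s.
With the tool pointing down it reaches from about 425 to 975 mm from the base axis. Payload 16.7 kg.
Tool frame: the origin (TCP) lies on the centre line of the jaws, within the pads' length; the fingertips stand 22 mm ahead of it and the grasp point (between the pads) lies 3 mm ahead of it (arm.tip_reach is the z of the fingertips in the tool frame, in mm); z points along the fingers, y is the line along which they close (so a half turn about z gives the same grasp; the last joint's range is limited). The gripper opens to 85 mm and grips with 20 to 120 N. Pads are 22 mm wide; open, the fingers measure 114 mm over their backs; the gripper's body (76 mm by 85 mm) begins 54 mm behind the grasp point. The pads swing forward as they close: fully open they stand 13 mm farther back than shut.
Start: joints at [-1.25, 0.426, 0.074, 1.606, -0.034, 1.111, -0.067], TCP at [305.577, 601.831, 253.302] pointing down, gripper open.
Joint ranges: [-2.85, 2.85], [-0.5, 2.14], [-1.23, 1.37], [0.21, 2.46], [-1.02, 4.16], [0.16, 2.05], [-2.73, 2.73]. Speed limits (rad/s): [1.89, 1.89, 2.39, 2.39, 3.01, 3.01, 3.01].

INTERFACE

Orientations are given as a rotation vector (axis times angle).
In Python, from workcell import arm gives the robot as it stands.
- The arm moves only by the tool drive_tool, never from a script. Its argument "series" is a list of rows, each a list of 3 entries, a list of its own where there are three numbers: the turn, a rotation vector about the tool's x, y, z in rad, then the shift along the tool's x, y, z in cm, then the closure, from -1 (fully open) to 1 (shut), so that 0 is half open. In form: [[[ax, ay, az], [x, y, z], fingers], ...]. A call has exactly 10 rows; each row is the pose to reach, as a shift and turn from the pose commanded when the call began, along the tool's axes at that moment; what a row does not reach only later rows make up. A row lasts 1/8 s, in which the tool goes at most 62.5 mm and 10.7 degrees, less where a joint would pass 70% of its speed; a pose out of reach is approached as far as the arm can. A call with a gripper value outside its range is refused whole. The fingers move at their own pace and stop on an object; the grip force is fixed at half the most. Time passes only in rows, so rows that repeat a pose let the fingers close, or fill a call up. It gives the time, the measured TCP pose, the force, the opening and the grip force at its end, in the units of the state.
- arm.sense(): the state, without advancing time (a new reading comes with each control period).
- arm.camera(name): name is "side" or "top"; returns a dict with "img" (420x560x3 uint8, red, green, blue), "K" (3x3 intrinsics, pixels), "xyz" and "attitude" of the camera in the world. Camera axes: x right, y down, z forward; pixel columns grow to the right and rows downward; lengths in mm; the calibration is good to about 2 mm. A picture is of the moment at which its call begins. There is no depth.
- arm.hand_in(): hands the job in; it is judged then, once.
Trained networks look in a picture, given as the dict that the camera call returned (one of the last four; its "shot" number tells which), for a name from the list of things; names that differ only in an ending like _2 or _b are one class to them, and where a whole thing is asked for, a point or a joint stands for the part that bears it (a point fixed in the world has none). Each returns a list of dicts, best first, with "conf" (0 to 1); they miss things now and then, are a little off and sometimes report something else, mostly with a low value. They report only what shows in the picture. A call takes as long as a camera call. They do not tell look-alikes from the thing itself.
- arm.cut_out(picture, label): "mask" (420x560 bool, what is visible of it) and "xy" ([column, row] in pixels, amid what is visible of it).
The state is a dict: "time": time; "joint_pos": joint angles; "joint_velocities": joint speeds; "tau": joint torques, N m; "eef_pos": TCP position; "ee_rot": TCP orientation; "wrist_force": force on the tool from outside, world axes, zero at the start; "wrist_torque": the same for the moment, N m; "opening": finger opening in mm; "gripper_force": force on a finger pad.
Only numpy, scipy, OpenCV 4.12 (cv2) and the standard library are available. Lean on these libraries where they do the work, as an engineer would, in place of code of your own. Each camera call takes 0.05 s, during which the arm holds its last target. There are 200 camera calls.

TASK

Open the sample cell: its stopper is gripped so hard that a straight pull lifts the whole cell out of its stand, so rock the stopper from side to side along its slot while easing it upward until it is out, keeping the cell down in its stand. Then stand the stopper upright on its plug end inside the white drip tray, let go of it, and leave the powder jar, the flask and the beaker where they are.

Things in the scene. Friction and masses are not known exactly. Their poses are not given: they have to be found in the camera images.
- cell_stand: aluminium socket block, 120 (x) x 110 (y) x 61 mm, fixed to the bench. Origin: centre of its underside; z up. In it sits the white square sample cell (66 x 66 mm) with a steel neck, its flat rim 120 mm above the bench. The plug rocks freely about the stand's y axis, up to 0.35 rad either way, against a friction moment of about 0.3 N m; while it turns, the jaws resist lifting far less.
- cell (a joint): height of the cell above its seat in the stand, m; 0 is fully seated. Only its weight holds it down (upward pulls of about 11 to 18 N lift it); it sinks back by itself when rocking breaks the jaws' grip. More than 6 mm is a failure.
- stopper: stopper, 77 mm tall, 60 g. Origin: centre of the plug's underside, 90.5 mm above the bench at the start; z up, x along the slot, y across (as the stand's axes at the start). Blue plug 22 (x) x 20 (y) mm, z = 0 to 26; neck 18 x 14; flange 28 x 20, z = 32 to 38 (just above the rim at the start); orange grip tab 22 (x) x 14 (y), z = 38 to 77
- stopper_grip (a point): point on the stopper's axis inside the orange tab, 64 mm above the plug's underside: a good place to grip (across y, 14 mm, or along x, 22 mm)
- slot_mouth (a point): centre of the neck's slot, 120 mm above the bench (rim height); fixed to the stand. The slot is 36 mm long along the stand's x, leaving 7 mm free at each end of the plug. Two sprung black rubber jaws in it press on the plug from +y and -y (about 22 N each, friction 0.6): a straight pull would need 22 to 32 N
- drip_tray: low white open tray, 150 (x) x 120 (y) x 16 mm, walls and floor 4 mm, fixed to the bench. Origin: centre of its underside; z up
- powder_jar: white sample jar with lid, 60 mm diameter x 85 mm tall, bystander, loose. Origin: centre of its underside
- flask: glass conical flask with a stopper, 78 mm diameter x 147 mm tall, bystander, loose. Origin: centre of its underside
- beaker: glass beaker, 72 mm diameter x 85 mm tall, bystander, loose. Origin: centre of its underside
Mind the look-alikes: they are no part of the job. There is more than one size of the drip_tray; the job needs the largest.

How it is judged:
By the outcome, as a careful person would: the job done as asked, in the order asked, and still so for the second after the job is handed in, with the robot touching nothing.
It also fails if it takes over 64 s, if anything falls off the work surface, if the arm or the gripper's body presses on something with over 40 N, if the wrist force passes 120 N, or if a joint passes its speed limit or range.

## Working session

There is one attempt and no reset: what is moved stays moved. The work goes in short steps, Python scripts to look and compute and a tool call to move; the robot and the scene stay as the last step left them, time stands still between calls to the robot, and variables do not carry over. Pictures are saved under pics/ and viewed, at most 10 in all, crops included, and the job is handed in when it is done.

Besides the shell and the picture viewer there is one more tool, called in YAML: its name, and indented under it one key for each argument. drive_tool: Moves the arm, as the interface text tells. Its arguments: {"type":"object","properties":{"series":{"type":"array","items":{"type":"array"}}},"required":["series"]}

```bash
mkdir -p pics; cat > h.py <<'E'
import numpy as np, cv2
from scipy.spatial.transform import Rotation as R
from workcell import arm
def rot(a):
    a=np.array(a,float); return a if a.shape==(3,3) else R.from_rotvec(a).as_matrix()
def save(p,n): cv2.imwrite('pics/'+n,p["img"][:,:,::-1])
def ray(p,uv):
    d=rot(p["attitude"])@np.linalg.inv(p["K"])@np.array([uv[0],uv[1],1.]); return np.array(p["xyz"],float),d
def at_z(p,uv,z):
    o,d=ray(p,uv); return o+d*(z-o[2])/d[2]
def proj(p,X):
    c=rot(p["attitude"]).T@(np.array(X,float)-np.array(p["xyz"])); q=np.array(p["K"])@c; return q[:2]/q[2]
E
python3 - <<'E'
from h import *
a=arm.camera("top");b=arm.camera("side")
save(a,"t0.png");save(b,"s0.png")
for p in (a,b):
    print(p["xyz"],np.round(p["attitude"],3),np.round(p["K"],1).tolist())
    for n in ["cell_stand","stopper","drip_tray","powder_jar","flask","beaker"]:
        for d in arm.cut_out(p,n):
            m=d["mask"].astype(np.uint8); r=cv2.minAreaRect(cv2.findNonZero(m))
            print(n,round(d["conf"],2),np.round(d["xy"],1),m.sum(),np.round(at_z(p,d["xy"],0)),np.round(r[1]),round(r[2]))
s=arm.sense();print(s["eef_pos"],s["ee_rot"],s["time"],arm.tip_reach)
E
```

```text
[ 209.99047345    2.89112496 1883.86747842] [-2.107  2.109 -0.188] [[535.2, 0.0, 279.5], [0.0, 535.2, 215.5], [0.0, 0.0, 1.0]]
cell_stand 0.86 [249.1 245.2] 920 [482. 150.   0.] [33. 31.] 49
cell_stand 0.48 [165.9 239.7] 293 [502. 448.   0.] [21. 16.] 45
stopper 0.55 [249.1 242.6] 34 [491. 150.   0.] [8. 4.] 45
stopper 0.45 [352.6 234.4] 1483 [ 520. -218.    0.] [35. 43.] 4
drip_tray 0.81 [352.4 238.1] 1417 [ 506. -217.    0.] [34. 43.] 3
drip_tray 0.7 [304.8 243. ] 848 [489. -48.   0.] [26. 33.] 18
drip_tray 0.69 [406.  257.8] 800 [ 436. -403.    0.] [26. 32.] 14
powder_jar 0.65 [165.2 239.4] 324 [503. 450.   0.] [22. 17.] 27
flask 0.75 [261.4 185.6] 362 [700. 108.   0.] [22. 20.] 34
beaker 0.58 [374.5 178.7] 450 [ 724. -303.    0.] [21. 25.] 45
[ 472.2173175  1414.31210104  746.74122622] [-0.065  2.58  -1.685] [[477.8, 0.0, 270.8], [0.0, 477.8, 209.1], [0.0, 0.0, 1.0]]
cell_stand 0.89 [301.8 255.7] 1624 [484.  80.   0.] [49. 48.] 72
stopper 0.53 [301.2 225.1] 171 [ 488. -145.    0.] [18. 10.] 90
drip_tray 0.91 [295.5 215.3] 664 [ 510. -230.    0.] [42. 18.] 5
drip_tray 0.77 [309.9 197.8] 289 [ 455. -404.    0.] [29. 11.] 9
powder_jar 0.94 [295.6 312.2] 917 [498. 381.   0.] [41. 24.] 88
flask 0.87 [227.9 237.6] 417 [739. -42.  -0.] [36. 18.] 90
flask 0.42 [305.2 241.1] 719 [473. -20.   0.] [30. 29.] 90
beaker 0.94 [249.7 195.4] 471 [ 706. -430.    0.] [27. 19.] 84
[305.58953143 601.83657368 253.33173157] [-7.31330340e-01 -3.05524137e+00 -5.24915713e-06] 0.7 22.0
```

```bash
python3 - <<'E'
import cv2
a=cv2.imread('pics/t0.png');b=cv2.imread('pics/s0.png')
cv2.imwrite('pics/t0c.png',cv2.resize(a[150:290,140:440],None,fx=2.66,fy=2.66,interpolation=2))
cv2.imwrite('pics/s0c.png',cv2.resize(b[150:350,180:400],None,fx=3,fy=3,interpolation=2))
E
```

```text
(no output)
```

View pics/t0c.png

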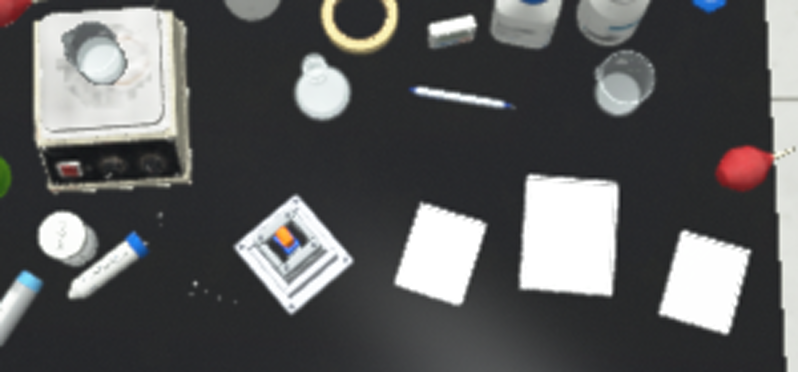

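View pics/s0c.png

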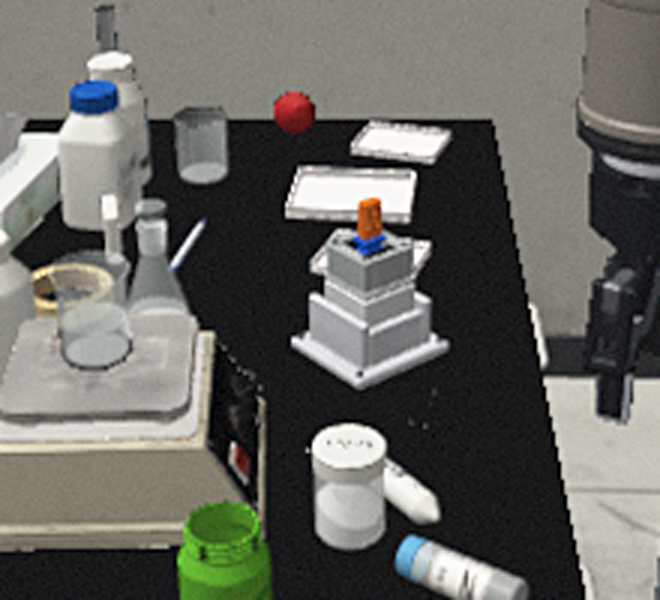

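```bash
python3 - <<'E'
import cv2,numpy as np
a=cv2.imread('pics/t0.png');b=cv2.imread('pics/s0.png')
A=cv2.resize(a[220:270,225:275],(400,400),interpolation=2)
B=cv2.resize(b[210:260,276:326],(400,400),interpolation=2)
cv2.imwrite('pics/z.png',np.hstack([A,B]))
from h import *
p=arm.camera("top")
g=cv2.cvtColor(p["img"],cv2.COLOR_RGB2GRAY)
for d in arm.cut_out(p,"cell_stand")[:1]:
    c=max(cv2.findContours(d["mask"].astype(np.uint8),0,2)[0],key=cv2.contourArea)
    h=cv2.approxPolyDP(c,4,True)[:,0]; print(h.tolist()); print(np.round([at_z(p,q,6)[:2] for q in h]))
for d in arm.cut_out(p,"drip_tray")[:3]:
    r=cv2.minAreaRect(cv2.findNonZero(d["mask"].astype(np.uint8)));w=np.array([at_z(p,q,14)[:2] for q in cv2.boxPoints(r)])
    print(np.round(w).tolist(),w.mean(0),[np.linalg.norm(w[1]-w[0]),np.linalg.norm(w[2]-w[1])])
E
```

```text
[[252, 224], [229, 242], [249, 267], [271, 249]]
[[557. 140.]
 [492. 221.]
 [404. 149.]
 [467.  72.]]
[[438.0, 11.0], [551.0, -25.0], [522.0, -112.0], [410.0, -75.0]] [480.09843025 -50.01257347] [np.float64(118.4015222692754), np.float64(91.4316142678472)]
[[433.0, -153.0], [588.0, -166.0], [580.0, -291.0], [425.0, -276.0]] [ 506.54657498 -221.29067056] [np.float64(156.14704284591934), np.float64(125.39065626682289)]
[[397.0, -335.0], [509.0, -369.0], [484.0, -458.0], [373.0, -423.0]] [ 440.71720461 -396.26155926] [np.float64(117.57534067957339), np.float64(92.29346621887849)]
```

View pics/z.png

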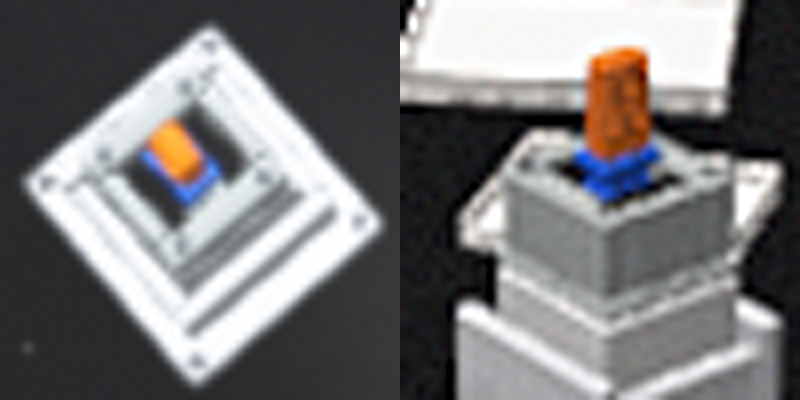

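The slot (stand x) runs at about 39° in the world, and the required tray is the middle large one near (507,-221). Next I'll refine the stopper's position from its orange pixels in both views.

```bash
cat >> h.py <<'E'
from scipy.optimize import least_squares
def box(sx,sy,z0,z1): return np.array([[a*sx/2,b*sy/2,z] for a in(-1,1) for b in(-1,1) for z in(z0,z1)])
def orange(p):
    hsv=cv2.cvtColor(p["img"],cv2.COLOR_RGB2HSV); m=cv2.inRange(hsv,(4,130,90),(20,255,255))
    n,l,s,c=cv2.connectedComponentsWithStats(m); return [(s[i,4],c[i],l==i) for i in np.argsort(-s[1:,4])+1]
def hullc(p,X):
    h=cv2.convexHull(np.array([proj(p,x) for x in X],np.float32)); M=cv2.moments(h); return np.array([M['m10'],M['m01']])/M['m00'],M['m00']
E
python3 - <<'E'
from h import *
a=arm.camera("top");b=arm.camera("side")
t=[orange(a)[0],orange(b)[0]]
print([(x[0],x[1]) for x in t])
yaw=.674;Rz=R.from_euler('z',yaw).as_matrix()
def X(v,k=box(22,14,38,77)): return k@Rz.T+[v[0],v[1],90.5]
f=lambda v:np.r_[hullc(a,X(v))[0]-t[0][1],hullc(b,X(v))[0]-t[1][1]]
for sel in (slice(0,2),slice(2,4),slice(0,4)):
    r=least_squares(lambda v:f(v)[sel],[485,148]);print(r.x,f(r.x),hullc(a,X(r.x))[1],hullc(b,X(r.x))[1])
# neck/rim corner overlay check
s=arm.sense();T=R.from_rotvec(s["ee_rot"]).as_matrix()
v=r.x
want=np.column_stack([[-np.cos(yaw),-np.sin(yaw),0],[-np.sin(yaw),np.cos(yaw),0],[0,0,-1]])
for w in (want,want@np.diag([-1,-1,1])):
    print("turn",R.from_matrix(T.T@w).as_rotvec(),"det",np.linalg.det(w))
print("shift cm to grip+80",T.T@(np.r_[v,90.5+64+3+80]-s["eef_pos"])/10, s["time"])
im=b["img"].copy()
for yy in (0,):
  for k,c in ((box(22,14,38,77),(0,255,0)),(box(28,20,32,38),(255,0,0)),(box(120,110,-90.5,-29.5),(255,255,0))):
    for q in X(v,k): cv2.circle(im,tuple(np.int32(np.round(proj(b,q)*16))),8,c,-1,shift=4)
it=a["img"].copy()
for k,c in ((box(22,14,38,77),(0,255,0)),(box(28,20,32,38),(255,0,0)),(box(120,110,-90.5,-29.5),(255,255,0))):
    for q in X(v,k): cv2.circle(it,tuple(np.int32(np.round(proj(a,q)*16))),8,c,-1,shift=4)
cv2.imwrite('pics/ov.png',np.hstack([cv2.resize(it[210:280,215:285],(400,400),interpolation=0),cv2.resize(im[205:305,250:350],(400,400),interpolation=0)])[:,:,::-1])
E
```

```text
[(np.int32(146), array([ 63.34246575, 104.10958904])), (np.int32(92), array([302.70652174, 222.34782609]))]
[942.55946654 148.        ] [ 184.65466969    2.67467708 -154.6091127    -0.42800087] 54.01640267478069 118.21957580547314
[485. 148.] [182.89009457 133.61373818  -1.47672154   0.32132295] 39.578564447700046 122.69641065318137
[675.15459861 148.        ] [ 1.83645405e+02  7.76001494e+01 -6.59929653e+01  5.62506564e-03] 46.19581447984092 120.80774268123787
turn [ 3.70853998e-06 -4.84787928e-05 -1.14384949e+00] det 1.0
turn [-5.45001360e-05 -4.16916186e-06  1.99774316e+00] det 1.0
shift cm to grip+80 [-53.5018549  -23.73294075   1.57966071] 0.95
```

View pics/ov.png

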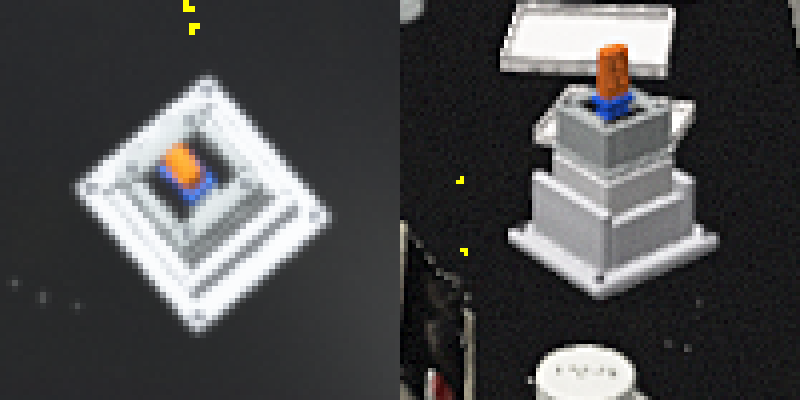

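The wrong orange blob was picked up in the top view, and float32 stalled the fit. I'll fix both.

```bash
python3 - <<'E'
from h import *
a=arm.camera("top");b=arm.camera("side")
t=[min(orange(a),key=lambda c:np.hypot(*(c[1]-[249,241]))),orange(b)[0]]
print([(x[0],x[1]) for x in t])
yaw=.674;Rz=R.from_euler('z',yaw).as_matrix()
def X(v,k=box(22,14,38,77)): return k@Rz.T+[v[0],v[1],90.5]
f=lambda v:np.r_[hullc(a,X(v))[0]-t[0][1],hullc(b,X(v))[0]-t[1][1]]
for sel in (slice(0,2),slice(2,4),slice(0,4)):
    r=least_squares(lambda v:f(v)[sel],[485,148],diff_step=.01);print(r.x,f(r.x),hullc(a,X(r.x))[1],hullc(b,X(r.x))[1])
s=arm.sense();T=R.from_rotvec(s["ee_rot"]).as_matrix();v=r.x
print("shift cm to grip+80",T.T@(np.r_[v,90.5+64+3+80]-s["eef_pos"])/10, s["time"])
o=[]
for p,(y0,x0,n) in ((a,(210,215,70)),(b,(205,250,100))):
  im=p["img"].copy()[y0:y0+n,x0:x0+n]; im=cv2.resize(im,(400,400),interpolation=2)
  for k,c in ((box(22,14,38,77),(0,255,0)),(box(28,20,32,38),(255,0,0)),(box(120,110,-90.5,-84.5),(255,0,255))):
    for q in X(v,k): cv2.circle(im,tuple(np.int32((proj(p,q)-[x0,y0]+.5)*400/n)),3,c,-1)
  o.append(im)
cv2.imwrite('pics/ov2.png',np.hstack(o)[:,:,::-1])
E
```

```text
[(np.int32(28), array([246.64285714, 238.28571429])), (np.int32(93), array([302.69892473, 222.27956989]))]
[483.12811128 146.62540362] [ 8.94765805e-07  3.30580690e-06 -8.23744782e-01  1.91923154e-01] 39.53440431703348 122.50095696211793
[480.73171634 145.28196831] [ 3.98928304e-01  7.20609164e-01  2.90124126e-06 -1.08501297e-08] 39.46986621757969 122.31645423732698
[481.77179431 146.35124933] [ 0.07791971  0.40811381 -0.35860348  0.15418084] 39.48885823180899 122.47205217601731
shift cm to grip+80 [-36.33102916 -32.63861276   1.57984548] 1.05
```

View pics/ov2.png

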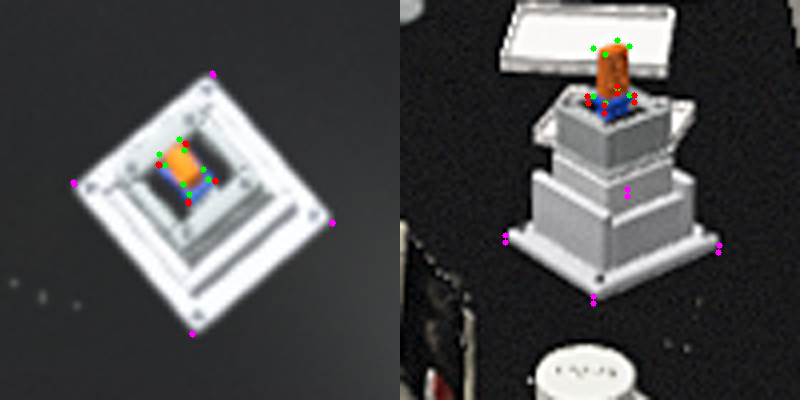

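drive_tool:
  series:
    - [[0, 0, 0.2], [-4, -3.6, 0.1], -1]
    - [[0, 0, 0.4], [-8, -7.2, 0.2], -1]
    - [[0, 0, 0.6], [-12, -10.8, 0.3], -1]
    - [[0, 0, 0.8], [-16, -14.4, 0.5], -1]
    - [[0, 0, 1.0], [-20, -18, 0.7], -1]
    - [[0, 0, 1.2], [-24, -21.6, 0.9], -1]
    - [[0, 0, 1.4], [-28, -25.2, 1.1], -1]
    - [[0, 0, 1.6], [-32, -28.8, 1.3], -1]
    - [[0, 0, 1.8], [-36.3, -32.6, 1.6], -1]
    - [[0, 0, 2.0], [-36.3, -32.6, 1.6], -1]

```text
time: 2.3
eef_pos: [482.8, 142.6, 237.6]
ee_rot: [2.903, 1.2, 0.001]
wrist_force: [-0.6, 2.1, 0.5]
opening: 85.4
gripper_force: 0.0
```

```bash
cat > st.py <<'E'
from h import *
s=arm.sense();T=R.from_rotvec(s["ee_rot"]).as_matrix();yaw=.674
w=np.column_stack([[np.cos(yaw),np.sin(yaw),0],[np.sin(yaw),-np.cos(yaw),0],[0,0,-1]])
print(s["time"],"pos",np.round(s["eef_pos"],1),"turn to std",np.round(R.from_matrix(T.T@w).as_rotvec(),3),"shift cm to grip tcp",np.round(T.T@(np.array([481.8,146.3,157.5])-s["eef_pos"])/10,2),"F",np.round(s["wrist_force"],1),"M",np.round(s["wrist_torque"],2),"open",round(s["opening"],1),"grip",round(s["gripper_force"],1),"q",np.round(s["joint_pos"],2))
E
python3 st.py
```

```text
2.3 pos [482.8 142.6 237.6] turn to std [ 0.001 -0.     0.11 ] shift cm to grip tcp [ 0.19 -0.34  8.01] F [-0.6  2.1  0.5] M [ 0.07 -0.01 -0.03] open 85.4 grip 0.0 q [-0.94  0.17  0.59  2.03 -0.12  0.97 -1.07]
```

drive_tool:
  series:
    - [[0, 0, 0.11], [0.2, -0.3, 1], -1]
    - [[0, 0, 0.11], [0.2, -0.3, 2.5], -1]
    - [[0, 0, 0.11], [0.2, -0.3, 4], -1]
    - [[0, 0, 0.11], [0.2, -0.3, 5.5], -1]
    - [[0, 0, 0.11], [0.2, -0.3, 7], -1]
    - [[0, 0, 0.11], [0.2, -0.3, 8], -1]
    - [[0, 0, 0.11], [0.2, -0.3, 8], -1]
    - [[0, 0, 0.11], [0.2, -0.3, 8], -1]
    - [[0, 0, 0.11], [0.2, -0.3, 8], -1]
    - [[0, 0, 0.11], [0.2, -0.3, 8], -1]

```text
time: 3.55
eef_pos: [481.0, 150.5, 157.6]
ee_rot: [-2.958, -1.058, -0.001]
wrist_force: [-0.3, -0.1, 0.4]
opening: 85.2
gripper_force: 0.0
```

```bash
python3 st.py; python3 - <<'E'
from h import *
a=arm.camera("side");t=arm.camera("top")
A=cv2.resize(a["img"][190:270,260:340],(400,400),interpolation=2)
B=cv2.resize(t["img"][210:270,220:280],(400,400),interpolation=2)
cv2.imwrite('pics/g.png',np.hstack([A,B])[:,:,::-1])
E
```

```text
3.55 pos [481.  150.5 157.6] turn to std [-0.    -0.001  0.013] shift cm to grip tcp [-0.2   0.37  0.01] F [-0.3 -0.1  0.4] M [ 0.01 -0.   -0.03] open 85.2 grip 0.0 q [-0.91  0.3   0.56  2.1  -0.22  0.8  -1.09]
```

View pics/g.png

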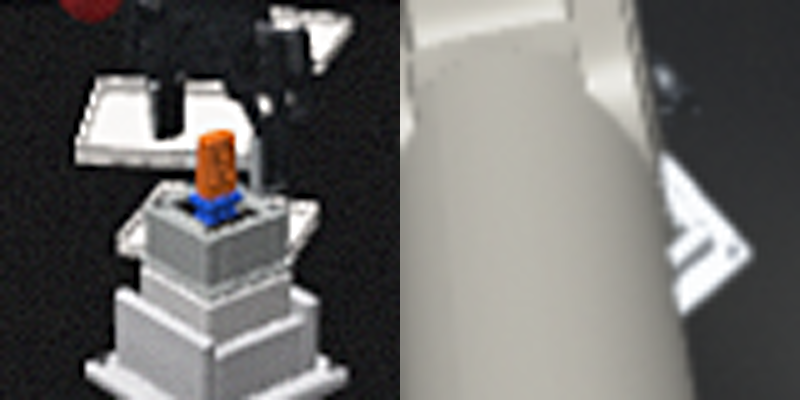

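The fingers straddle the tab: it sits at about (215,160) in the crop, with fingers at (165,100) and (265,150). I'll take out the 4 mm offset, then close.

drive_tool:
  series:
    - [[0, 0, 0.01], [-0.2, 0.37, 0], -1]
    - [[0, 0, 0.01], [-0.2, 0.37, 0], -0.5]
    - [[0, 0, 0.01], [-0.2, 0.37, 0], 0]
    - [[0, 0, 0.01], [-0.2, 0.37, 0], 0.4]
    - [[0, 0, 0.01], [-0.2, 0.37, 0], 0.5]
    - [[0, 0, 0.01], [-0.2, 0.37, 0], 0.55]
    - [[0, 0, 0.01], [-0.2, 0.37, 0], 0.6]
    - [[0, 0, 0.01], [-0.2, 0.37, 0], 1]
    - [[0, 0, 0.01], [-0.2, 0.37, 0], 1]
    - [[0, 0, 0.01], [-0.2, 0.37, 0], 1]

```text
time: 4.9
eef_pos: [481.6, 146.4, 157.4]
ee_rot: [-2.963, -1.043, 0.0]
wrist_force: [-3.0, 2.4, 4.4]
opening: 13.1
gripper_force: 58.4
```

```bash
python3 st.py
```

```text
4.9 pos [481.6 146.4 157.4] turn to std [-0.     0.     0.003] shift cm to grip tcp [ 0.01  0.02 -0.01] F [-3.   2.4  4.4] M [0.63 0.74 0.36] open 13.1 grip 58.4 q [-0.9   0.3   0.57  2.1  -0.22  0.8  -1.09]
```

drive_tool:
  series:
    - [[0, 0.14, 0], [-0.75, 0, 0.05], 1]
    - [[0, 0.28, 0], [-1.49, 0, 0.19], 1]
    - [[0, 0.14, 0], [-0.75, 0, -0.01], 1]
    - [[0, 0, 0], [0, 0, -0.1], 1]
    - [[0, -0.14, 0], [0.75, 0, -0.09], 1]
    - [[0, -0.28, 0], [1.49, 0, 0.03], 1]
    - [[0, -0.14, 0], [0.75, 0, -0.17], 1]
    - [[0, 0, 0], [0, 0, -0.26], 1]
    - [[0, 0.14, 0], [-0.75, 0, -0.25], 1]
    - [[0, 0, 0], [0, 0, -0.3], 1]

```text
time: 6.15
eef_pos: [475.9, 142.1, 159.0]
ee_rot: [-2.963, -1.035, 0.004]
wrist_force: [-7.8, -4.1, -12.7]
opening: 12.9
gripper_force: 68.7
```

```bash
cat >> st.py <<'E'
b=arm.camera("side");o=orange(b)[0]
print("orange",o[0],o[1])
# cell: top rim's visible extent from mask of 'cell'
d=arm.cut_out(b,"cell")
for q in d[:2]:
    ys,xs=np.nonzero(q["mask"]);print("cell",round(q["conf"],2),np.round(q["xy"],1),ys.min(),ys.max(),xs.min(),xs.max(),len(ys))
import sys
g=cv2.cvtColor(b["img"],cv2.COLOR_RGB2GRAY)
# sub-pixel vertical shift of the neck + cell sides vs s0.png
ref=cv2.cvtColor(cv2.imread('pics/s0.png'),cv2.COLOR_BGR2GRAY)
for nm,(y0,y1,x0,x1) in {"neck":(234,256,288,316),"block":(258,278,284,322)}.items():
    sh,_=cv2.phaseCorrelate(np.float32(ref[y0:y1,x0:x1]),np.float32(g[y0:y1,x0:x1]));print(nm,"shift px",np.round(sh,2))
print("px/mm",proj(b,[482,146,110])-proj(b,[482,146,111]))
E
python3 st.py
```

```text
6.15 pos [475.9 142.1 159. ] turn to std [-0.004  0.001 -0.002] shift cm to grip tcp [0.72 0.04 0.15] F [ -7.8  -4.1 -12.7] M [-1.28  2.02  0.44] open 12.9 grip 68.7 q [-0.9   0.29  0.57  2.11 -0.22  0.8  -1.1 ]
orange 81 [110.44444444  78.20987654]
cell 0.65 [308.  242.2] 230 258 289 317 670
neck shift px [0.07 0.04]
block shift px [ 0.13 -0.04]
px/mm [7.76573449e-05 3.02461289e-01]
```

drive_tool:
  series:
    - [[0, 0.15, 0], [-0.81, 0, 0.06], 1]
    - [[0, 0.3, 0], [-1.6, 0, 0.22], 1]
    - [[0, 0.15, 0], [-0.81, 0, 0.0], 1]
    - [[0, 0, 0], [0, 0, -0.1], 1]
    - [[0, -0.15, 0], [0.81, 0, -0.08], 1]
    - [[0, -0.3, 0], [1.6, 0, 0.04], 1]
    - [[0, -0.15, 0], [0.81, 0, -0.18], 1]
    - [[0, 0, 0], [0, 0, -0.28], 1]
    - [[0, 0.15, 0], [-0.81, 0, -0.24], 1]
    - [[0, 0, 0], [0, 0, -0.3], 1]

```text
time: 7.5
eef_pos: [475.5, 141.8, 161.7]
ee_rot: [-2.962, -1.034, 0.001]
wrist_force: [-9.6, -5.3, -13.2]
opening: 13.2
gripper_force: 70.7
```

```bash
python3 st.py
```

```text
7.5 pos [475.5 141.8 161.7] turn to std [-0.004 -0.001 -0.002] shift cm to grip tcp [0.77 0.04 0.42] F [ -9.6  -5.3 -13.2] M [-1.47  2.27  0.39] open 13.2 grip 70.7 q [-0.9   0.28  0.56  2.11 -0.21  0.8  -1.1 ]
orange 81 [ 79.37037037 388.51851852]
cell 0.75 [303.9 241.2] 228 258 287 317 739
neck shift px [-0.05 -0.05]
block shift px [0.12 0.01]
px/mm [7.76573449e-05 3.02461289e-01]
```

```bash
cat >> st.py <<'E'
def blue(im): return cv2.inRange(cv2.cvtColor(im[200:250,280:330],cv2.COLOR_RGB2HSV),(105,130,80),(130,255,255))
for im in (cv2.imread('pics/s0.png')[:,:,::-1].copy(),b["img"]):
    y,x=np.nonzero(blue(im));print("blue",len(y),x.mean()+280,y.mean()+200,y.min()+200,y.max()+200)
E
python3 st.py|tail -2
```

```text
blue 41 302.4390243902439 231.21951219512195 228 234
blue 64 302.0625 229.640625 225 234
```

drive_tool:
  series:
    - [[0, 0.15, 0], [-0.81, 0, 0.06], 1]
    - [[0, 0.3, 0], [-1.6, 0, 0.2], 1]
    - [[0, 0.15, 0], [-0.81, 0, -0.04], 1]
    - [[0, 0, 0], [0, 0, -0.16], 1]
    - [[0, -0.15, 0], [0.81, 0, -0.16], 1]
    - [[0, -0.3, 0], [1.6, 0, -0.04], 1]
    - [[0, -0.15, 0], [0.81, 0, -0.28], 1]
    - [[0, 0, 0], [0, 0, -0.4], 1]
    - [[0, 0.15, 0], [-0.81, 0, -0.38], 1]
    - [[0, 0, 0], [0, 0, -0.44], 1]

```text
time: 8.95
eef_pos: [476.0, 142.0, 166.1]
ee_rot: [-2.962, -1.034, -0.003]
wrist_force: [-8.4, -5.1, -12.9]
opening: 13.1
gripper_force: 71.7
```

```bash
python3 st.py
```

```text
8.95 pos [476.  142.  166.1] turn to std [-0.004 -0.003 -0.002] shift cm to grip tcp [0.72 0.03 0.86] F [ -8.4  -5.1 -12.9] M [-1.55  2.51  0.41] open 13.1 grip 71.7 q [-0.9   0.27  0.56  2.11 -0.2   0.81 -1.11]
orange 83 [ 79.15662651 388.51807229]
neck shift px [-0.04 -0.08]
block shift px [ 0.01 -0.05]
px/mm [7.76573449e-05 3.02461289e-01]
blue 41 302.4390243902439 231.21951219512195 228 234
blue 80 303.0125 228.7125 224 234
```

drive_tool:
  series:
    - [[0, 0.15, 0], [-0.81, 0, 0.06], 1]
    - [[0, 0.3, 0], [-1.6, 0, 0.18], 1]
    - [[0, 0.15, 0], [-0.81, 0, -0.06], 1]
    - [[0, 0, 0], [0, 0, -0.18], 1]
    - [[0, -0.15, 0], [0.81, 0, -0.18], 1]
    - [[0, -0.3, 0], [1.6, 0, -0.06], 1]
    - [[0, -0.15, 0], [0.81, 0, -0.3], 1]
    - [[0, 0, 0], [0, 0, -0.42], 1]
    - [[0, 0.15, 0], [-0.81, 0, -0.42], 1]
    - [[0, 0, 0], [0, 0, -0.5], 1]

```text
time: 10.3
eef_pos: [476.3, 142.1, 171.1]
ee_rot: [-2.961, -1.034, -0.005]
wrist_force: [-9.9, -5.3, -13.1]
opening: 13.1
gripper_force: 72.9
```

```bash
python3 st.py
```

```text
10.3 pos [476.3 142.1 171.1] turn to std [-0.004 -0.004 -0.002] shift cm to grip tcp [0.69 0.02 1.36] F [ -9.9  -5.3 -13.1] M [-1.6   2.74  0.36] open 13.1 grip 72.9 q [-0.89  0.26  0.56  2.11 -0.19  0.82 -1.12]
orange 79 [110.48101266  78.15189873]
cell 0.68 [304.5 244.4] 228 258 288 317 719
neck shift px [-0.05 -0.12]
block shift px [0.03 0.06]
px/mm [7.76573449e-05 3.02461289e-01]
blue 41 302.4390243902439 231.21951219512195 228 234
blue 93 303.4623655913978 228.0 222 234
```

drive_tool:
  series:
    - [[0, 0.15, 0], [-0.81, 0, 0.06], 1]
    - [[0, 0.3, 0], [-1.6, 0, 0.18], 1]
    - [[0, 0.15, 0], [-0.81, 0, -0.06], 1]
    - [[0, 0, 0], [0, 0, -0.18], 1]
    - [[0, -0.15, 0], [0.81, 0, -0.18], 1]
    - [[0, -0.3, 0], [1.6, 0, -0.06], 1]
    - [[0, -0.15, 0], [0.81, 0, -0.3], 1]
    - [[0, 0, 0], [0, 0, -0.42], 1]
    - [[0, 0.15, 0], [-0.81, 0, -0.42], 1]
    - [[0, 0, 0], [0, 0, -0.5], 1]

```text
time: 11.65
eef_pos: [476.5, 142.2, 176.1]
ee_rot: [-2.961, -1.035, -0.007]
wrist_force: [-6.7, -4.0, -14.6]
opening: 13.2
gripper_force: 72.6
```

```bash
python3 st.py
```

```text
11.65 pos [476.5 142.2 176.1] turn to std [-0.004 -0.006 -0.002] shift cm to grip tcp [0.66 0.01 1.86] F [ -6.7  -4.  -14.6] M [-1.04  2.    0.28] open 13.2 grip 72.6 q [-0.89  0.25  0.55  2.1  -0.19  0.83 -1.13]
orange 80 [ 78.95   388.5375]
cell 0.72 [303.5 243.4] 228 258 287 317 748
cell 0.31 [301.  256.9] 228 279 279 327 1589
neck shift px [-0.15 -0.13]
block shift px [ 0.04 -0.11]
px/mm [7.76573449e-05 3.02461289e-01]
blue 41 302.4390243902439 231.21951219512195 228 234
blue 101 303.96039603960395 226.78217821782178 220 233
```

drive_tool:
  series:
    - [[0, 0.15, 0], [-0.81, 0, 0.06], 1]
    - [[0, 0.3, 0], [-1.6, 0, 0.18], 1]
    - [[0, 0.15, 0], [-0.81, 0, -0.06], 1]
    - [[0, 0, 0], [0, 0, -0.18], 1]
    - [[0, -0.15, 0], [0.81, 0, -0.18], 1]
    - [[0, -0.3, 0], [1.6, 0, -0.06], 1]
    - [[0, -0.15, 0], [0.81, 0, -0.3], 1]
    - [[0, 0, 0], [0, 0, -0.42], 1]
    - [[0, 0.15, 0], [-0.81, 0, -0.42], 1]
    - [[0, 0, 0], [0, 0, -0.5], 1]

```text
time: 13.0
eef_pos: [479.3, 142.6, 182.6]
ee_rot: [-2.961, -1.033, -0.017]
wrist_force: [1.7, 0.7, 0.4]
opening: 13.1
gripper_force: 79.2
```

```bash
python3 st.py
```

```text
13.0 pos [479.3 142.6 182.6] turn to std [-0.002 -0.012 -0.003] shift cm to grip tcp [ 0.4  -0.13  2.52] F [1.7 0.7 0.4] M [-0.   -0.   -0.03] open 13.1 grip 79.2 q [-0.89  0.24  0.55  2.09 -0.18  0.84 -1.13]
orange 85 [ 79.54117647 388.87058824]
cell 0.57 [304.8 243.7] 228 258 287 318 797
neck shift px [ 0.03 -0.03]
block shift px [ 0.09 -0.02]
px/mm [7.76573449e-05 3.02461289e-01]
blue 41 302.4390243902439 231.21951219512195 228 234
blue 99 303.47474747474746 224.8989898989899 219 231
```

drive_tool:
  series:
    - [[0, 0.15, 0], [-0.81, 0, 0.06], 1]
    - [[0, 0.3, 0], [-1.6, 0, 0.18], 1]
    - [[0, 0.15, 0], [-0.81, 0, -0.06], 1]
    - [[0, 0, 0], [0, 0, -0.18], 1]
    - [[0, -0.15, 0], [0.81, 0, -0.18], 1]
    - [[0, -0.3, 0], [1.6, 0, -0.06], 1]
    - [[0, -0.15, 0], [0.81, 0, -0.3], 1]
    - [[0, 0, 0], [0, 0, -0.42], 1]
    - [[0, 0.15, 0], [-0.81, 0, -0.42], 1]
    - [[0, 0, 0], [0, 0, -0.5], 1]

```text
time: 14.35
eef_pos: [478.5, 142.3, 187.3]
ee_rot: [-2.961, -1.033, -0.013]
wrist_force: [0.4, 1.4, 1.0]
opening: 13.2
gripper_force: 94.5
```

```bash
python3 st.py
```

```text
14.35 pos [478.5 142.3 187.3] turn to std [-0.002 -0.01  -0.002] shift cm to grip tcp [ 0.48 -0.1   2.98] F [0.4 1.4 1. ] M [ 0.06 -0.03  0.03] open 13.2 grip 94.5 q [-0.89  0.23  0.54  2.09 -0.17  0.85 -1.14]
orange 88 [ 79.36363636 388.78409091]
cell 0.79 [303.3 242.1] 229 259 288 317 763
cell 0.59 [293.4 214.7] 207 224 276 317 463
neck shift px [ 0.07 -0.07]
block shift px [0.03 0.06]
px/mm [7.76573449e-05 3.02461289e-01]
blue 41 302.4390243902439 231.21951219512195 228 234
blue 99 303.57575757575756 223.3838383838384 217 229
```

The wrist force has dropped to zero, so the plug is free. I'll raise it and look.

drive_tool:
  series:
    - [[0, 0, 0], [0, 0, -0.5], 1]
    - [[0, 0, 0], [0, 0, -1.5], 1]
    - [[0, 0, 0], [0, 0, -3], 1]
    - [[0, 0, 0], [0, 0, -4.5], 1]
    - [[0, 0, 0], [0, 0, -6], 1]
    - [[0, 0, 0], [0, 0, -7], 1]
    - [[0, 0, 0], [0, 0, -7], 1]
    - [[0, 0, 0], [0, 0, -7], 1]
    - [[0, 0, 0], [0, 0, -7], 1]
    - [[0, 0, 0], [0, 0, -7], 1]

```text
time: 15.7
eef_pos: [481.6, 146.1, 257.4]
ee_rot: [2.963, 1.043, -0.001]
wrist_force: [0.9, -0.3, -0.6]
opening: 13.2
gripper_force: 94.6
```

```bash
python3 st.py; python3 - <<'E'
from h import *
a=arm.camera("side")
cv2.imwrite('pics/up.png',cv2.resize(a["img"][150:290,240:360],(600,700)[::1],interpolation=2)[:600,:,::-1])
E
```

```text
15.7 pos [481.6 146.1 257.4] turn to std [0.    0.001 0.003] shift cm to grip tcp [ 0.03 -0.    9.99] F [ 0.9 -0.3 -0.6] M [0.04 0.02 0.04] open 13.2 grip 94.6 q [-0.93  0.15  0.56  2.   -0.09  1.02 -1.22]
orange 84 [ 79.1547619  388.79761905]
cell 0.91 [306.1 241. ] 226 258 288 318 809
cell 0.36 [301.1 256.5] 226 279 277 328 1764
neck shift px [-0.04 -0.04]
block shift px [0.07 0.04]
px/mm [7.76573449e-05 3.02461289e-01]
blue 41 302.4390243902439 231.21951219512195 228 234
blue 72 302.52777777777777 203.23611111111111 200 207
```

View pics/up.png

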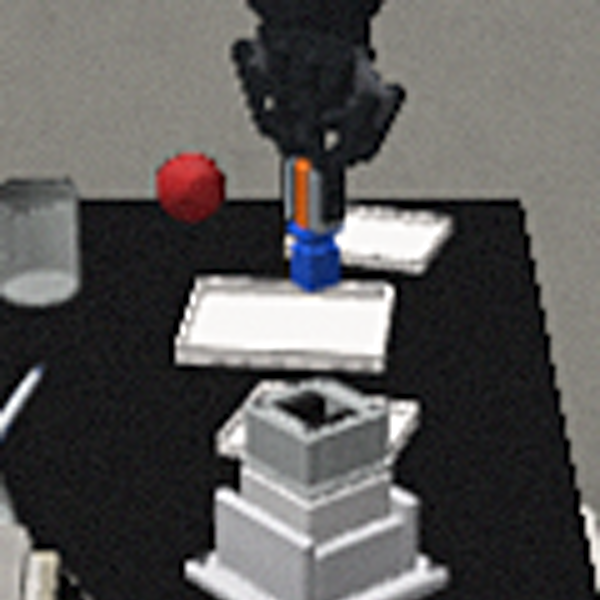

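The stopper is out and hangs upright in the jaws; the cell is still seated. Before lowering, I'll check slip and tilt.

```bash
python3 - <<'E'
from h import *
b=arm.camera("side")
im=b["img"]; m=cv2.inRange(cv2.cvtColor(im,cv2.COLOR_RGB2HSV),(105,130,60),(130,255,255)); m[:,:280]=0;m[:,330:]=0
ys,xs=np.nonzero(m[180:225]);ys+=180
print("blue",len(ys),xs.mean(),ys.mean(),xs.min(),xs.max(),ys.min(),ys.max())
pts=np.c_[xs,ys].astype(float);print("axis slope by rows",[(int(r),xs[ys==r].min(),xs[ys==r].max()) for r in np.unique(ys)])
Rz=R.from_euler('z',.674)
for dz in(-6,-3,0,3):
  for t in (-.1,0,.1):
    M=np.zeros(im.shape[:2],np.uint8)
    for k in (box(22,20,0,26),box(18,14,26,32),box(28,20,32,38)):
        X=(Rz*R.from_euler('y',t)).apply(k-[0,0,64])+[481.6,146.1,254.4+dz]
        cv2.fillConvexPoly(M,cv2.convexHull(np.array([np.round(proj(b,x)*16) for x in X],np.int32)),1,shift=4)
    print(dz,t,"IoU",round((M&(m>0)).sum()/ (M|(m>0)).sum(),3),end="; ")
    yy,xx=np.nonzero(M);print(yy.max(),round(yy.mean(),1),round(xx.mean(),1))
s=arm.sense();T=R.from_rotvec(s["ee_rot"]).as_matrix()
print("to tray @ z180 tcp",T.T@(np.array([507,-221.3,200])-s["eef_pos"])/10,s["time"])
E
```

```text
blue 107 302.196261682243 201.19626168224298 297 307 194 207
axis slope by rows [(194, np.int64(298), np.int64(298)), (195, np.int64(297), np.int64(299)), (196, np.int64(297), np.int64(306)), (197, np.int64(299), np.int64(306)), (198, np.int64(299), np.int64(306)), (199, np.int64(298), np.int64(306)), (200, np.int64(299), np.int64(307)), (201, np.int64(298), np.int64(307)), (202, np.int64(298), np.int64(307)), (203, np.int64(298), np.int64(307)), (204, np.int64(298), np.int64(307)), (205, np.int64(298), np.int64(307)), (206, np.int64(299), np.int64(306)), (207, np.int64(301), np.int64(304))]
-6 -0.1 IoU 0.446; 213 205.0 301.4
-6 0 IoU 0.46; 213 204.9 302.4
-6 0.1 IoU 0.482; 213 204.2 303.6
-3 -0.1 IoU 0.489; 212 204.1 301.3
-3 0 IoU 0.492; 212 204.0 302.4
-3 0.1 IoU 0.516; 212 203.2 303.6
0 -0.1 IoU 0.524; 211 203.1 301.4
0 0 IoU 0.521; 211 203.0 302.4
0 0.1 IoU 0.535; 211 202.3 303.6
3 -0.1 IoU 0.547; 210 202.2 301.4
3 0 IoU 0.553; 210 202.0 302.4
3 0.1 IoU 0.549; 210 201.3 303.6
to tray @ z180 tcp [-21.03402287  30.23501927   5.76792867] 15.9
```

drive_tool:
  series:
    - [[0, 0, 0], [-1.5, 2.1, 0], 1]
    - [[0, 0, 0], [-4.2, 6, 0.3], 1]
    - [[0, 0, 0], [-7.2, 10.3, 1], 1]
    - [[0, 0, 0], [-10.2, 14.7, 2], 1]
    - [[0, 0, 0], [-13.2, 19, 3], 1]
    - [[0, 0, 0], [-16.2, 23.3, 4], 1]
    - [[0, 0, 0], [-19, 27.3, 5], 1]
    - [[0, 0, 0], [-20.5, 29.5, 5.6], 1]
    - [[0, 0, 0], [-21, 30.2, 5.8], 1]
    - [[0, 0, 0], [-21, 30.2, 5.8], 1]

```text
time: 17.15
eef_pos: [507.0, -220.6, 199.6]
ee_rot: [-2.964, -1.042, 0.001]
wrist_force: [-0.2, 0.3, -0.5]
opening: 13.3
gripper_force: 94.6
```

```bash
python3 - <<'E'
from h import *
a=arm.camera("side")
s=arm.sense();T=R.from_rotvec(s["ee_rot"]).as_matrix()
print(s["time"],s["eef_pos"],s["wrist_force"],"to tray z95",T.T@(np.array([507,-221.3,95])-s["eef_pos"])/10,s["joint_pos"].round(2) if hasattr(s["joint_pos"],'round') else s["joint_pos"])
b=a;im=cv2.resize(a["img"][160:250,240:360],(800,600),interpolation=2)
for dz,c in ((0,(0,255,0)),(8,(255,0,255))):
  for k in (box(22,20,0,0),box(28,20,32,38)):
    for x in k: 
      q=proj(b,T@(np.diag([1,-1,-1])@(x-[0,0,67+0-dz]))+s["eef_pos"]); cv2.circle(im,tuple(np.int32((q-[240,160]+.5)*6.667)),3,c,-1)
cv2.imwrite('pics/tr.png',im[:,:,::-1])
E
```

```text
17.2 [ 507.21590282 -219.91115644  199.72720604] [-0.05031289  0.24190832 -0.37432332] to tray z95 [-0.10448085  0.09879945 10.47267656] [-0.3   0.35  0.73  1.97 -0.29  0.93 -0.31]
```

View pics/tr.png

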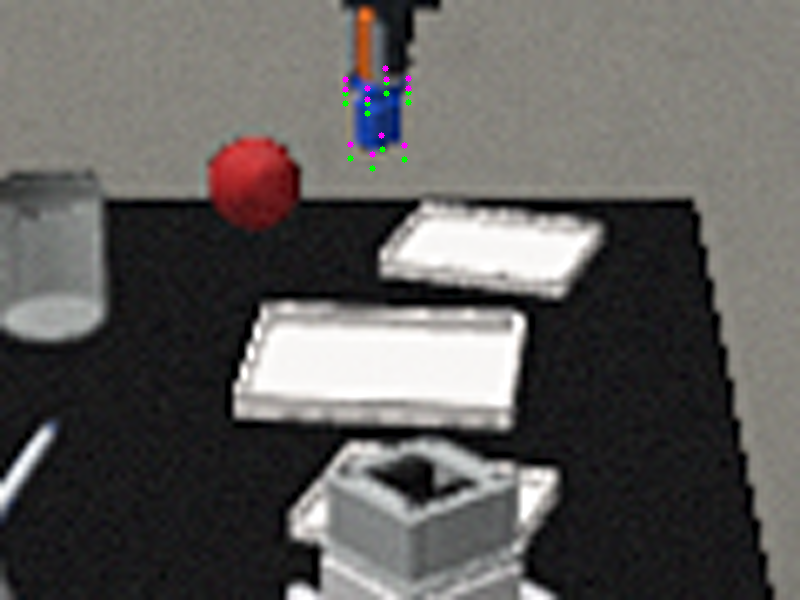

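The stopper rode about 7–9 mm up in the jaws, until its flange met the fingertips. Contact should therefore come at a TCP height of about 62–64 mm.

drive_tool:
  series:
    - [[0, 0, 0], [-0.1, 0.1, 1], 1]
    - [[0, 0, 0], [-0.1, 0.1, 3], 1]
    - [[0, 0, 0], [-0.1, 0.1, 5], 1]
    - [[0, 0, 0], [-0.1, 0.1, 7], 1]
    - [[0, 0, 0], [-0.1, 0.1, 9], 1]
    - [[0, 0, 0], [-0.1, 0.1, 11], 1]
    - [[0, 0, 0], [-0.1, 0.1, 12.3], 1]
    - [[0, 0, 0], [-0.1, 0.1, 12.8], 1]
    - [[0, 0, 0], [-0.1, 0.1, 12.8], 1]
    - [[0, 0, 0], [-0.1, 0.1, 12.8], 1]

```text
time: 18.45
eef_pos: [507.3, -222.3, 72.2]
ee_rot: [2.963, 1.043, 0.001]
wrist_force: [0.5, -0.3, 0.3]
opening: 13.2
gripper_force: 94.6
```

drive_tool:
  series:
    - [[0, 0, 0], [0, 0, 0.1], 1]
    - [[0, 0, 0], [0, 0, 0.2], 1]
    - [[0, 0, 0], [0, 0, 0.3], 1]
    - [[0, 0, 0], [0, 0, 0.4], 1]
    - [[0, 0, 0], [0, 0, 0.5], 1]
    - [[0, 0, 0], [0, 0, 0.6], 1]
    - [[0, 0, 0], [0, 0, 0.65], 1]
    - [[0, 0, 0], [0, 0, 0.65], 1]
    - [[0, 0, 0], [0, 0, 0.65], 1]
    - [[0, 0, 0], [0, 0, 0.65], 1]

```text
time: 19.7
eef_pos: [507.0, -222.2, 65.3]
ee_rot: [2.963, 1.043, 0.0]
wrist_force: [0.2, 0.1, -0.8]
opening: 12.8
gripper_force: 94.6
```

drive_tool:
  series:
    - [[0, 0, 0], [0, 0, 0.03], 1]
    - [[0, 0, 0], [0, 0, 0.06], 1]
    - [[0, 0, 0], [0, 0, 0.09], 1]
    - [[0, 0, 0], [0, 0, 0.12], 1]
    - [[0, 0, 0], [0, 0, 0.15], 1]
    - [[0, 0, 0], [0, 0, 0.15], 1]
    - [[0, 0, 0], [0, 0, 0.15], 1]
    - [[0, 0, 0], [0, 0, 0.15], 1]
    - [[0, 0, 0], [0, 0, 0.15], 1]
    - [[0, 0, 0], [0, 0, 0.15], 1]

```text
time: 20.95
eef_pos: [507.0, -222.2, 64.2]
ee_rot: [-2.963, -1.043, -0.001]
wrist_force: [-3.7, 1.8, 11.6]
opening: 13.0
gripper_force: 97.1
```

Contact is at 64.2 mm, as predicted. Releasing now.

drive_tool:
  series:
    - [[0, 0, 0], [0, 0, -0.05], 1]
    - [[0, 0, 0], [0, 0, -0.05], 0.7]
    - [[0, 0, 0], [0, 0, -0.05], 0.6]
    - [[0, 0, 0], [0, 0, -0.05], 0.5]
    - [[0, 0, 0], [0, 0, -0.05], 0.3]
    - [[0, 0, 0], [0, 0, -0.05], 0]
    - [[0, 0, 0], [0, 0, -0.05], -0.4]
    - [[0, 0, 0], [0, 0, -0.05], -0.6]
    - [[0, 0, 0], [0, 0, -0.05], -0.6]
    - [[0, 0, 0], [0, 0, -0.05], -0.6]

```text
time: 22.2
eef_pos: [506.9, -222.2, 64.2]
ee_rot: [2.963, 1.043, -0.0]
wrist_force: [-0.1, -1.3, -0.7]
opening: 68.4
gripper_force: 0.0
```

drive_tool:
  series:
    - [[0, 0, 0], [0, 0, -0.5], -0.6]
    - [[0, 0, 0], [0, 0, -1.5], -0.6]
    - [[0, 0, 0], [0, 0, -3], -0.6]
    - [[0, 0, 0], [0, 0, -5], -0.6]
    - [[0, 0, 0], [0, 0, -7], -0.6]
    - [[0, 0, 0], [0, 0, -9], -0.6]
    - [[0, 0, 0], [0, 0, -11], -0.6]
    - [[0, 0, 0], [0, 0, -13], -0.6]
    - [[0, 0, 0], [0, 0, -14], -0.6]
    - [[0, 0, 0], [0, 0, -14], -0.6]

```text
time: 23.45
eef_pos: [507.3, -222.1, 205.0]
ee_rot: [2.963, 1.043, 0.002]
wrist_force: [0.2, -0.2, 0.3]
opening: 68.5
gripper_force: 0.0
```

```bash
python3 st.py | grep shift; python3 - <<'E'
from h import *
a=arm.camera("side");cv2.imwrite('pics/fin.png',cv2.resize(a["img"][150:330,180:420],(800,600),interpolation=2)[:,:,::-1])
E
```

```text
23.45 pos [ 507.3 -222.1  205. ] turn to std [ 0.001 -0.001  0.003] shift cm to grip tcp [ 21.09 -30.31   4.75] F [ 0.2 -0.2  0.3] M [ 0.02  0.01 -0.02] open 68.5 grip 0.0 q [-0.3   0.35  0.74  1.96 -0.29  0.94 -0.31]
neck shift px [0.03 0.01]
block shift px [0.   0.04]
```

View pics/fin.png

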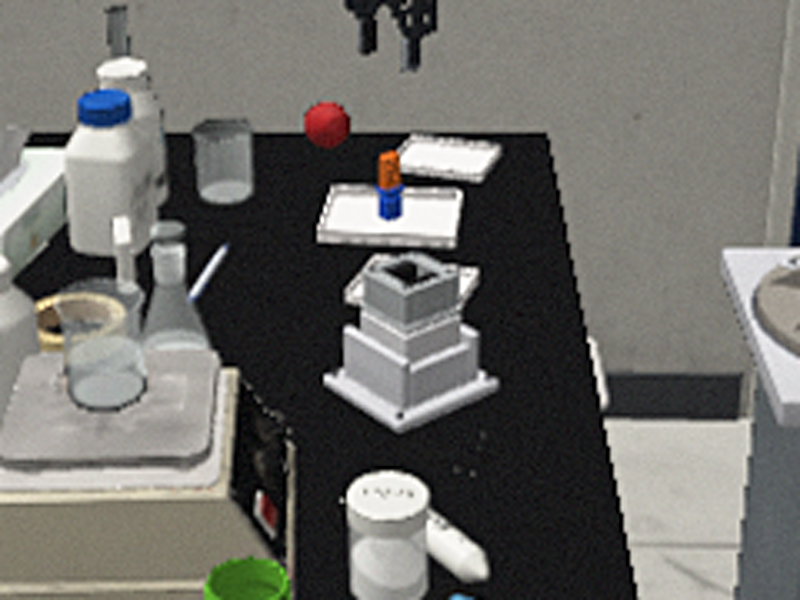

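The stopper stands upright in the large tray at about (390,185). The cell is seated at (410,290), and the jar, flask and beaker haven't moved.

```bash
python3 -c "
from workcell import arm
print(arm.hand_in())"
```

```text
the job is handed in; nothing more can be done
None
```

I rocked the stopper out with the cell still seated in its stand, stood it upright on its plug end in the large drip tray, and let go. I handed the job in at about 24 s of the 64 s limit; the jar, flask and beaker look unmoved in the last picture, and no verdict was returned.

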